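Assemble the plaster gateway model

TASK

Put together the plaster model of a garden gateway on its wooden board: first stand the round column in the middle of the round plinth, then the square pillar in the middle of the square plinth with its sides squared up to it, then lay the long lintel across the two, centred on the board and in line with it, and last stand the dome upright on the middle of the lintel. Set the plaster down gently, one piece after another, let go of everything, and leave the brush, the cup and the wooden offcut where they are.

Things in the scene. Friction and masses are not known exactly. Their poses are not given: they have to be found in the camera images.
- board: Fixed brown wooden modelling board lying on the table, 120 mm along its x, 240 mm along its y, 12 mm thick; origin at the centre of its underside, z up. The two plinths stand fixed on it, 58 mm either side of its centre along its y axis; which plinth is on which side changes. It lies somewhere in the middle of the table, its long side turned up to 0.3 rad from crosswise.
- round_plinth: Fixed round disc of white plaster on the board, 76 mm in diameter (70 mm across its flat top), 20 mm high; origin at the centre of its underside, which is 12 mm above the table, so its flat top is 32 mm above the table.
- square_plinth: Fixed square slab of white plaster on the board, 74 mm square (68 mm across its flat top), 20 mm high; origin at the centre of its underside, 12 mm above the table, so its flat top is 32 mm above the table. Its x and y axes run parallel to its sides and to the board's axes.
- column: Loose round column of white plaster, standing upright, 80 mm high, about 0.16 kg: foot 56 mm in diameter and 10 mm high, shaft 40 mm thick with flutes (44 mm over them), plain cylindrical capital 48 mm in diameter from 46 to 80 mm above the foot (grip it there). Flat top. Origin at the centre of its underside, z up its axis.
- pillar: Loose square pillar of white plaster, standing upright, 80 mm high, about 0.19 kg: foot 54 mm square and 10 mm high, shaft 38 mm square, plain capital 46 mm square from 46 to 80 mm above the foot (grip it there). Flat top. Origin at the centre of its underside, z up, x and y parallel to its sides.
- lintel: Loose straight beam of white plaster lying flat, 170 mm along its x, 46 mm along its y, 28 mm thick, about 0.24 kg. Same both ways round. Origin at the centre of its underside, z up. On the column and pillar its underside is 112 mm above the table.
- dome: Loose small plaster dome, standing upright, about 0.08 kg: a plain drum 44 mm in diameter and 30 mm high, with a rounded cap on it up to 52 mm. Origin at the centre of its flat underside, z up. On the lintel its underside is 140 mm above the table.
- brush: Bystander: a loose brush about 170 mm long lying on the table between the board and the robot, roughly crosswise. Origin at the middle of its underside. Leave it alone.
- cup: Bystander: a loose white cup, 66 mm across its rim and 75 mm high, standing at the left. Origin at the centre of its underside. Leave it alone.
- offcut: Bystander: a loose block of pale wood 70 x 45 x 30 mm (x, y, z) lying at the right. Origin at the centre of its underside. Leave it alone.

How it is judged (in metres and radians):
On the way, in this order (a step that is already met when the one before it is completed fails the run):
1. the round column stands released on the middle of the round plinth (horizontal distance between column and round_plinth below 0.01 m and z of column in the frame of round_plinth between 0.016 and 0.024 m and angle between column's own z axis and vertical below 0.08 rad and contact force between the fingers and column below 0.05 N), for 0.2 s.
2. then the square pillar stands released on the middle of the square plinth, squared up to it (horizontal distance between column and round_plinth below 0.01 m and z of column in the frame of round_plinth between 0.016 and 0.024 m and angle between each of column, pillar's own z axis and vertical below 0.08 rad and horizontal distance between pillar and square_plinth below 0.01 m and z of pillar in the frame of square_plinth between 0.016 and 0.024 m and (angle between the x axis of pillar and the x axis of square_plinth, either way round below 0.2 rad or angle between the x axis of pillar and the y axis of square_plinth, either way round below 0.2 rad) and contact force between the fingers and pillar below 0.05 N), for 0.2 s.
3. then the lintel lies released across column and pillar (horizontal distance between column and round_plinth below 0.01 m and z of column in the frame of round_plinth between 0.016 and 0.024 m and angle between each of column, pillar, lintel's own z axis and vertical below 0.08 rad and horizontal distance between pillar and square_plinth below 0.01 m and z of pillar in the frame of square_plinth between 0.016 and 0.024 m and (angle between the x axis of pillar and the x axis of square_plinth, either way round below 0.2 rad or angle between the x axis of pillar and the y axis of square_plinth, either way round below 0.2 rad) and horizontal distance between lintel and board below 0.012 m and angle between the x axis of lintel and the y axis of board, either way round below 0.14 rad and z of lintel in the frame of board between 0.107 and 0.117 m and contact force between the fingers and lintel below 0.05 N), for 0.2 s.
4. last the dome stands released on the middle of the lintel (horizontal distance between column and round_plinth below 0.01 m and z of column in the frame of round_plinth between 0.016 and 0.024 m and angle between each of column, pillar, lintel, dome's own z axis and vertical below 0.08 rad and horizontal distance between pillar and square_plinth below 0.01 m and z of pillar in the frame of square_plinth between 0.016 and 0.024 m and (angle between the x axis of pillar and the x axis of square_plinth, either way round below 0.2 rad or angle between the x axis of pillar and the y axis of square_plinth, either way round below 0.2 rad) and horizontal distance between lintel and board below 0.012 m and angle between the x axis of lintel and the y axis of board, either way round below 0.14 rad and z of lintel in the frame of board between 0.107 and 0.117 m and horizontal distance between dome and lintel below 0.01 m and z of dome in the frame of lintel between 0.024 and 0.032 m and contact force between the fingers and dome below 0.05 N), for 0.2 s.
At the end, for the whole second after the job is handed in: Column upright on the round plinth, pillar on the square plinth, each within 10 mm of centre, pillar squared within 0.2 rad; lintel level on both, within 12 mm of the board centre and 0.14 rad of its long side; dome upright on the lintel within 10 mm of its middle; all released, at rest (all of step 4 and linear speed of each of column, pillar, lintel, dome below 0.02 m/s and contact force between the fingers and column below 0.05 N and contact force between the fingers and pillar below 0.05 N and contact force between the fingers and lintel below 0.05 N); the robot touches nothing.
It fails at once if a plaster piece dropped (in free fall, out of the fingers, faster than 0.6 m/s, some 20 mm) ((linear speed of column above 0.6 m/s and contact force between the fingers and column below 0.05 N) or (linear speed of pillar above 0.6 m/s and contact force between the fingers and pillar below 0.05 N) or (linear speed of lintel above 0.6 m/s and contact force between the fingers and lintel below 0.05 N) or (linear speed of dome above 0.6 m/s and contact force between the fingers and dome below 0.05 N)).
It fails at once if the brush, the cup or the offcut moved by more than 30 mm (distance of any of brush, cup, offcut from where it was at the start of the episode above 0.03 m).
It fails at once if a piece knocked or pressed hard onto what it stands on (more than 60 N) (contact force between column and round_plinth above 60 N or contact force between pillar and square_plinth above 60 N or contact force between lintel and column above 60 N or contact force between lintel and pillar above 60 N or contact force between dome and lintel above 60 N).
It also fails if it takes over 104 s, if anything falls off the work surface, if the arm or the gripper's body presses on something with over 40 N, if the wrist force passes 120 N, or if a joint passes its speed limit or range.

ROBOT

A 6-joint arm with a two-finger parallel gripper is mounted at the origin on the work surface. World frame = base frame: x ahead of the robot, y to its left, z up, the work surface at z = 0. Lengths are in m, angles in degrees, forces in N, time in s.
With the tool pointing down it reaches from about 0.325 to 0.85 m from the base axis. Payload 15.5 kg.
Tool frame: the origin (TCP) lies at the very end of the fingers, on their centre line; the grasp point (between the pads) lies arm.grip_depth behind it (arm.grip_depth is the distance from the TCP to the grasp point, in m); z points along the fingers, y is the direction in which the jaws open and shut (so a half turn about z gives the same grasp; the last joint's range is limited). The gripper opens to 91 mm and grips with 3 to 60 N. Pads are 32 mm wide; open, the fingers measure 118 mm over their backs; the gripper's body (76 mm by 178 mm) begins 60 mm behind the grasp point.
Start: joints at [-69.586, 28.281, 77.091, -0, 74.628, -5.472], TCP at [0.273, -0.562, 0.214] pointing down, gripper open.
Joint ranges: [-166.48, 166.48], [-47.26, 123.95], [12.59, 153.08], [-70.14, 250.14], [6.76, 159.57], [-176.63, 176.63]. Speed limits (degrees/s): [108.29, 108.29, 147.25, 172.46, 172.46, 172.46].

INTERFACE

Orientations are given as a 3x3 rotation matrix whose columns are the frame's x, y, z axes.
In Python, from rig import arm gives the robot as it stands. Calls block until the motion is done:
- arm.move_to(position, orientation): joint-space move of the TCP to a pose.
- arm.move_l(position, orientation=None, feed=0.15): straight line of the TCP; orientation=None keeps the orientation; feed is the mean speed in m/s.
- arm.move_joints(angles): joint-space move.
- arm.grip(opening): finger opening in m; the grip force is fixed at half the most; returns when the fingers have stopped.
- arm.sleep(seconds).
- arm.solve_ik(position, orientation): joint angles nearest the present ones, or None.
- arm.snapshot(name): name is "scene" or "side" or "wrist"; returns the picture (420x560x3 uint8, red, green, blue); there is no depth.
- arm.get_calibration(name): a dict with "intrinsics" (3x3 intrinsics, pixels), "k1" (the pictures are not rectified: a ray, as slopes to the right and down, at radius r is drawn at 1 + k1 r^2 times it, then the intrinsics apply), "cam_to_world" (4x4, takes a point from camera to world coordinates). Camera axes: x right, y down, z forward; pixel columns grow to the right and rows downward; lengths in m; the calibration is good to about 2 mm. A picture is of the moment at which its call begins: read the wrist's pose just before it. get_calibration takes no time and is no camera call; for the wrist camera it gives the pose at the moment of the call.
A pose or a line that the arm cannot do raises arm.Unreachable and nothing moves.
- arm.sign_off(): hands the job in, once; it reports no verdict.
Readings, each from a call of its own:
- arm.current_t(): time.
- arm.current_joint_positions(): joint angles.
- arm.current_dq(): joint speeds.
- arm.current_tau(): joint torques, N m.
- arm.current_ee_pos(): TCP position.
- arm.current_tool_rot(): TCP orientation.
- arm.current_force(): force on the tool from outside, world axes, zero at the start.
- arm.current_torque(): the same for the moment, N m.
- arm.current_width(): finger opening in m.
Only numpy, scipy, OpenCV 4.12 (cv2) and the standard library are available. Lean on these libraries where they do the work, as an engineer would, in place of code of your own. Each camera call takes 0.05 s, during which the arm holds its last target. There are 200 camera calls.

## Working session

There is one attempt and no reset: what is moved stays moved. The work goes in short steps, each a Python script; the robot and the scene stay as the last script left them, time stands still between calls to the robot, and variables do not carry over. Pictures are saved under pics/ and viewed, about 12 in all and at most 16, crops included, and the job is handed in when it is done.

```bash
ls; mkdir -p pics
python3 - <<'E'
from rig import arm
import cv2,numpy as np
for n in ("scene","side"):
    im=arm.snapshot(n); cv2.imwrite(f"pics/{n}0.png",im[:,:,::-1])
    c=arm.get_calibration(n); print(n,np.round(c["intrinsics"],1).tolist(),c["k1"],np.round(c["cam_to_world"],3).tolist())
print(arm.grip_depth,arm.current_width(),arm.current_t(),np.round(arm.current_tool_rot(),3).tolist())
c=arm.get_calibration("wrist");print(np.round(c["intrinsics"],1).tolist(),c["k1"],np.round(c["cam_to_world"],3).tolist())
E
```

```text
pics
scene [[382.1, 0.0, 275.0], [0.0, 382.1, 206.2], [0.0, 0.0, 1.0]] -0.08903981955864405 [[0.88, 0.3, -0.369, 0.898], [0.475, -0.531, 0.702, -0.728], [0.014, -0.793, -0.61, 0.679], [0.0, 0.0, 0.0, 1.0]]
side [[478.5, 0.0, 287.6], [0.0, 478.5, 211.9], [0.0, 0.0, 1.0]] 0.009147475000943161 [[-0.978, -0.144, 0.148, 0.299], [-0.206, 0.655, -0.727, 1.012], [0.008, -0.741, -0.671, 0.999], [0.0, 0.0, 0.0, 1.0]]
0.0188 0.09108975734912816 0.1 [[0.9, 0.437, -0.0], [0.437, -0.9, 0.001], [0.0, -0.001, -1.0]]
[[370.8, 0.0, 277.7], [0.0, 370.8, 211.2], [0.0, 0.0, 1.0]] -0.0743634708115996 [[0.436, -0.866, -0.243, 0.34], [-0.9, -0.42, -0.116, -0.529], [-0.001, 0.269, -0.963, 0.385], [0.0, 0.0, 0.0, 1.0]]
```

View pics/scene0.png

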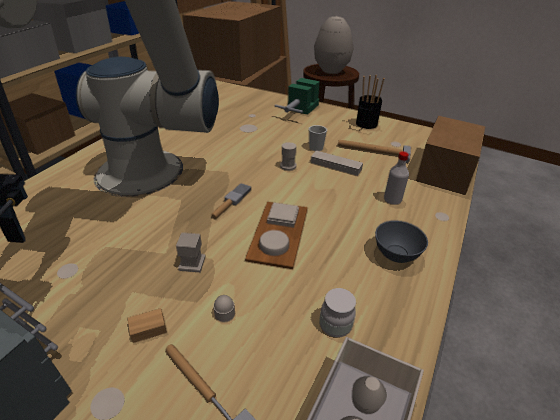

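View pics/side0.png

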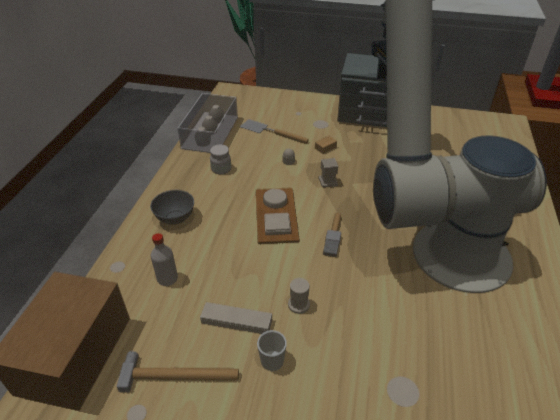

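The scene view shows the column at (289,157), lintel (336,162), cup (317,138), pillar (190,250), dome (224,307) and offcut (147,325). The board runs (248–308, 203–265), with the round plinth at (274,242), to the robot's right, and the square plinth at (283,213). The side view agrees. Next I'll get rough positions and take wrist views over each group.

```bash
cat > h.py <<'E'
from rig import arm
import cv2,numpy as np
def rays(c,uv):
    K=c["intrinsics"];uv=np.atleast_2d(np.asarray(uv,float))
    n=cv2.undistortPoints(uv[:,None],np.array(K,float),np.array([c["k1"],0,0,0,0.])).reshape(-1,2)
    T=np.array(c["cam_to_world"]); d=np.c_[n,np.ones(len(n))]@T[:3,:3].T
    return T[:3,3],d
def onplane(c,uv,z):
    o,d=rays(c,uv); return (o+d*((z-o[2])/d[:,2])[:,None])[:,:2]
def project(c,P):
    P=np.atleast_2d(np.asarray(P,float));T=np.linalg.inv(np.array(c["cam_to_world"]))
    return cv2.projectPoints(P[:,None],T[:3,:3],T[:3,3],np.array(c["intrinsics"],float),np.array([c["k1"],0,0,0,0.]))[0].reshape(-1,2)
def down(yaw):  # yaw (rad): tool x axis direction; jaws open along y
    c,s=np.cos(yaw),np.sin(yaw); return np.array([[c,s,0],[s,-c,0],[0,0,-1.]])
E
python3 - <<'E'
from h import *
c=arm.get_calibration("scene")
for n,uv,z in [("col",(289,148),.08),("lintel",(336,160),.028),("pillar",(190,240),.08),("dome",(224,304),.04),("round",(274,240),.032),("square",(283,213),.032),("cup",(317,130),.075),("off",(147,323),.03),("brush",(232,200),.01)]:
    print(n,onplane(c,uv,z).round(3))
c=arm.get_calibration("side")
for n,uv,z in [("col",(300,287),.08),("lintel",(236,316),.028),("pillar",(328,164),.08),("dome",(288,156),.04),("round",(276,197),.032),("square",(277,222),.032),("cup",(272,342),.075),("off",(326,144),.03)]:
    print(n,onplane(c,uv,z).round(3))
# candidate views
for p in [(.45,.19),(.42,-.22),(.47,0)]:
  for yaw in (0,np.pi/2,-np.pi/2,np.pi):
    q=arm.solve_ik([*p,.27],down(yaw)); print(p,yaw,None if q is None else np.round(q))
E
```

```text
col [[0.428 0.254]]
lintel [[0.561 0.345]]
pillar [[ 0.425 -0.247]]
dome [[ 0.577 -0.336]]
round [[ 0.569 -0.106]]
square [[0.539 0.001]]
cup [[0.451 0.429]]
off [[ 0.464 -0.446]]
brush [[0.369 0.006]]
col [[0.416 0.278]]
lintel [[0.558 0.357]]
pillar [[ 0.422 -0.236]]
dome [[ 0.568 -0.306]]
round [[ 0.562 -0.095]]
square [[0.533 0.015]]
cup [[0.448 0.438]]
off [[ 0.453 -0.421]]
(0.45, 0.19) 0 [ 16.  14.  91.  -0.  75. 106.]
(0.45, 0.19) 1.5707963267948966 [16. 14. 91. -0. 75. 16.]
(0.45, 0.19) -1.5707963267948966 [  16.   14.   91.   -0.   75. -164.]
(0.45, 0.19) 3.141592653589793 [ 16.  14.  91.  -0.  75. -74.]
(0.42, -0.22) 0 [-35.  13.  93.  -0.  75.  55.]
(0.42, -0.22) 1.5707963267948966 [-35.  13.  93.  -0.  75. -35.]
(0.42, -0.22) -1.5707963267948966 [-35.  13.  93.  -0.  75. 145.]
(0.42, -0.22) 3.141592653589793 [ -35.   13.   93.   -0.   75. -125.]
(0.47, 0) 0 [-7. 12. 93. -0. 74. 83.]
(0.47, 0) 1.5707963267948966 [-7. 12. 93. -0. 74. -7.]
(0.47, 0) -1.5707963267948966 [ -7.  12.  93.  -0.  74. 173.]
(0.47, 0) 3.141592653589793 [ -7.  12.  93.  -0.  74. -97.]
```

Run:
```python
from h import *
import pickle
t=arm.current_t(); S={}
for n,p in [("right",(.48,-.29)),("mid",(.52,-.05)),("left",(.47,.30))]:
    arm.move_to([*p,.25],down(0)); arm.sleep(.2); c=arm.get_calibration("wrist"); im=arm.snapshot("wrist")[:,:,::-1].copy()
    cv2.imwrite(f"pics/w_{n}.png",im); S[n]=dict(cal=c,im=im)
pickle.dump(S,open("S.pkl","wb")); print(t,arm.current_t())
```

```text
0.1 4.4333
```

View pics/w_right.png

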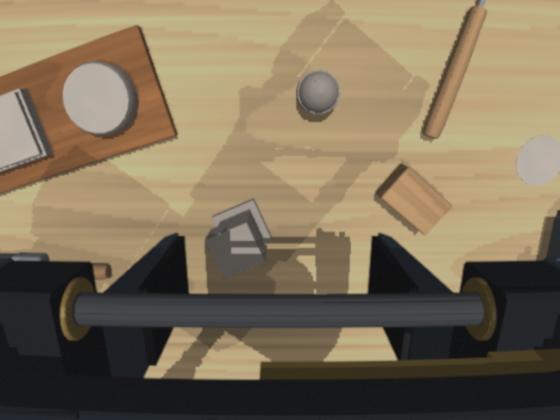

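View pics/w_mid.png

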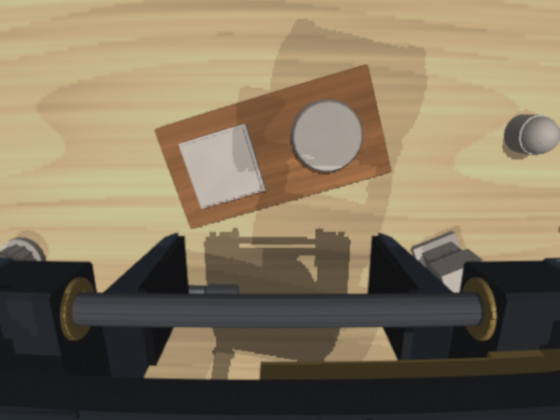

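View pics/w_left.png

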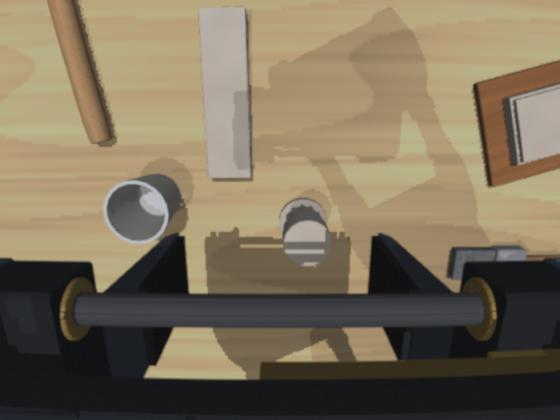

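The wrist views show:
- **Mid:** board corners at (155,130), (368,65), (392,172) and (191,228), with the square plinth near (222,166) and the round one near (327,134).
- **Right:** dome at (318,92), pillar at (240,237) partly behind the gripper.
- **Left:** lintel from (200,8) to (252,178), column at (305,235) partly behind the gripper, cup at (138,210).

I'll take clearer views of the column and pillar.

Run:
```python
from h import *
import pickle
S=pickle.load(open("S.pkl","rb"))
for n,p in [("col",(.34,.26)),("pil",(.34,-.24))]:
    arm.move_to([*p,.25],down(0)); arm.sleep(.2); c=arm.get_calibration("wrist"); im=arm.snapshot("wrist")[:,:,::-1].copy()
    S[n]=dict(cal=c,im=im)
pickle.dump(S,open("S.pkl","wb")); print(arm.current_t())
a=S["col"]["im"][0:250,140:420]; b=S["pil"]["im"][0:250,140:420]
cv2.imwrite("pics/cp.png",cv2.resize(np.hstack([a,b]),None,fx=1.42,fy=1.42))
```

```text
7.3667
```

View pics/cp.png

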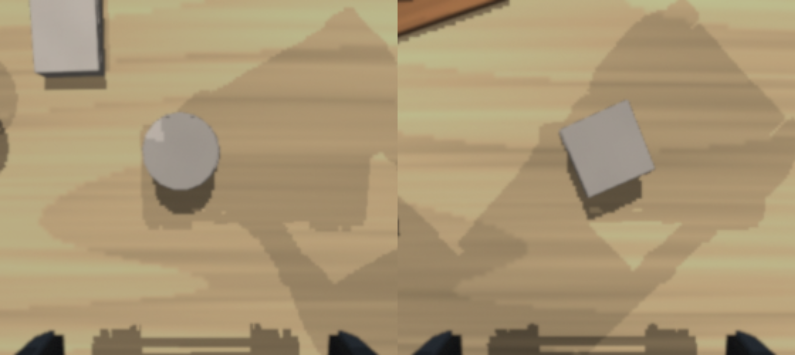

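The column's top disc is at about (267,106) and the pillar's top square is at about (287,105). Both are clean, so I'll segment everything.

```bash
cat > seg.py <<'E'
from h import *
import pickle
def white(im,smax=50,vmin=125):
    h=cv2.cvtColor(im,cv2.COLOR_BGR2HSV); return ((h[...,1]<smax)&(h[...,2]>vmin)).astype(np.uint8)
def blob(m,seed):
    m=cv2.morphologyEx(m,cv2.MORPH_OPEN,np.ones((3,3),np.uint8))
    n,l,st,ce=cv2.connectedComponentsWithStats(m)
    i=1+np.argmin([np.hypot(*(ce[k]-seed)) if st[k,4]>150 else 1e9 for k in range(1,n)])
    cs=cv2.findContours((l==i).astype(np.uint8),cv2.RETR_EXTERNAL,cv2.CHAIN_APPROX_NONE)[0]
    return max(cs,key=len)[:,0].astype(float)
def rect(P):
    (c,(w,h),a)=cv2.minAreaRect((P*1000).astype(np.float32)); return np.array(c)/1000,round(w,1),round(h,1),round(a,2)
def circ(P):
    A=np.c_[2*P,np.ones(len(P))];s=np.linalg.lstsq(A,(P**2).sum(1),rcond=None)[0]
    return s[:2],2000*np.sqrt(s[2]+s[:2]@s[:2])
E
python3 - <<'E'
from seg import *
S=pickle.load(open("S.pkl","rb"))
vis={k:S[k]["im"].copy() for k in S}
def get(k,seed,z,**kw):
    B=blob(white(S[k]["im"],**kw),seed); cv2.polylines(vis[k],[B.astype(int)],True,(0,0,255)); return onplane(S[k]["cal"],B,z)
for n,k,s,z,f in [("col","col",(267,106),.08,circ),("pillar","pil",(287,105),.08,rect),("round","mid",(327,134),.032,circ),("square","mid",(222,166),.032,rect),("lintel","left",(226,93),.028,rect),("dome","right",(318,92),.03,circ)]:
    kw=dict(vmin=70,smax=75) if n=="dome" else {}
    P=get(k,s,z,**kw); print(n,f(P),rect(P) if f is circ else "")
im=S["mid"]["im"]; h=cv2.cvtColor(im,cv2.COLOR_BGR2HSV)
m=((h[...,0]<14)&(h[...,1]>110)).astype(np.uint8); m[235:]=0
B=blob(m,(275,150)); H=cv2.convexHull(B.astype(np.float32))[:,0]; cv2.polylines(vis["mid"],[H.astype(int)],True,(0,255,0))
print("board",rect(onplane(S["mid"]["cal"],H,.012)))
t=[vis["mid"][50:240,140:420],vis["left"][0:190,140:420],vis["right"][20:210,140:420],vis["pil"][20:210,140:420]]
cv2.imwrite("pics/seg.png",cv2.resize(np.vstack([np.hstack(t[:2]),np.hstack(t[2:])]),None,fx=1.42,fy=1.42))
E
```

```text
col (array([0.41739841, 0.2698205 ]), np.float64(46.363530388929476)) (array([0.41772058, 0.26966766]), 46.5, 46.0, 89.9)
pillar (array([ 0.41786795, -0.24798488]), 45.8, 46.5, 23.33) 
round (array([ 0.56650759, -0.10314073]), np.float64(69.88205398733493)) (array([ 0.56685754, -0.1034142 ]), 69.7, 69.9, 45.38)
square (array([0.53471484, 0.00712378]), 73.1, 73.2, 16.25) 
lintel (array([0.55797681, 0.35248865]), 169.6, 46.2, 0.8) 
dome (array([ 0.5701607 , -0.33152935]), np.float64(44.352347478282354)) (array([ 0.57056927, -0.33141055]), 44.1, 43.8, 0.27)
board (array([ 0.5502149 , -0.04749054]), 117.5, 236.4, 16.35)
```

View pics/seg.png

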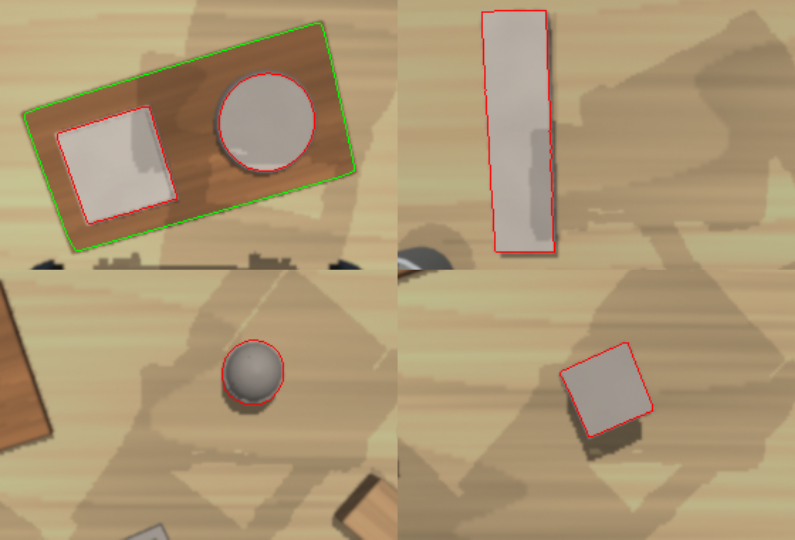

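The measurements agree: the board fit matches the midpoint of the two plinths to about 1 mm, and its turn is 16.25°. Next, pick and place the column.

```bash
cat > pp.py <<'E'
from h import *
C=np.array([.5504,-.0477]); Y=np.deg2rad(16.25); u=np.array([-np.sin(Y),np.cos(Y)])
SQ=C+.058*u; RD=C-.058*u
def pick(xy,yaw,z,hi=.22,op=.091):
    arm.grip(op); R=down(np.deg2rad(yaw)); arm.move_to([*xy,hi],R)
    arm.move_l([*xy,z+.03],feed=.15); arm.move_l([*xy,z],feed=.05)
    arm.grip(0.0); arm.sleep(.2); print("width",round(arm.current_width(),4))
    arm.move_l([*xy,z+.03],feed=.05); arm.move_l([*xy,hi],feed=.15)
    print("lift width",round(arm.current_width(),4),"F",np.round(arm.current_force(),2))
def place(xy,yaw,z,hi=.25):
    R=down(np.deg2rad(yaw)); arm.move_to([*xy,hi],R)
    arm.move_l([*xy,z+.02],feed=.12); arm.move_l([*xy,z+.003],feed=.03); arm.sleep(.2)
    f0=arm.current_force()[2]
    for k in range(6):
        h=z+.002-.001*k; arm.move_l([*xy,h],feed=.01); arm.sleep(.1); df=arm.current_force()[2]-f0
        if df>3: break
    print("touch at",round((h-z)*1000,1),"mm dF",round(df,1))
    arm.grip(.07); arm.sleep(.3); arm.grip(.091)
    arm.move_l([*xy,z+.05],feed=.05); arm.move_l([*xy,hi],feed=.2); print("t",arm.current_t())
E
python3 - <<'E'
from pp import *
pick((.4175,.2697),90,.0442)
place(RD,106.25,.0762)
E
```

```text
width 0.0475
lift width 0.0471 F [-0.5   0.12 -0.85]
touch at -1.0 mm dF 15.2
t 22.6833
```

```bash
sed -i 's/range(6)/range(10)/; s/.002-.001\*k/.002-.0005*k/' pp.py
cat > look.py <<'E'
from seg import *
import sys
def look(name,p,z=.25):
    arm.move_to([*p,z],down(0)); arm.sleep(.2); c=arm.get_calibration("wrist"); im=arm.snapshot("wrist")[:,:,::-1].copy()
    cv2.imwrite(f"pics/{name}.png",im); pickle.dump((c,im),open(name+".pkl","wb")); return c,im
E
python3 - <<'E'
from look import *
from pp import *
c,im=look("afcol",(.48,-.09))
s=project(c,[[*RD,.112]])[0]; P=onplane(c,blob(white(im),s),.112); print(s,circ(P),RD,arm.current_t())
E
```

```text
[294.2464593   93.07177037] (array([ 0.56674308, -0.10060135]), np.float64(52.63019732918699)) [ 0.56663008 -0.10338289] 24.6
```

View pics/afcol.png

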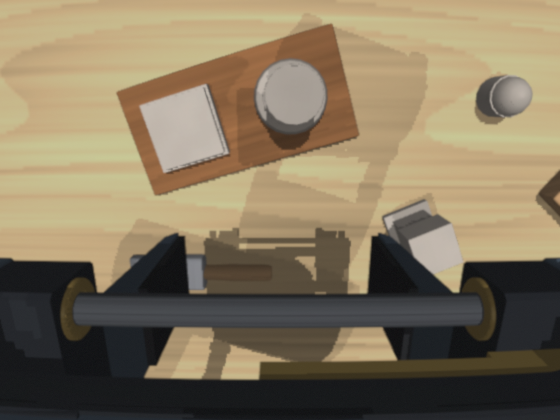

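The column stands upright on the round plinth. Its capital is centred near (294,93), where it should be; the mask fit picked up some plinth at the left edge. Pillar next.

Run:
```python
from pp import *
pick((.4179,-.2480),113.33,.0442)
place(SQ,106.25,.0762)
from look import *
c,im=look("afpil",(.47,-.04))
for n,q,f in(("col",RD,circ),("pil",SQ,rect)):
    s=project(c,[[*q,.112]])[0]; P=onplane(c,blob(white(im),s),.112); print(n,s,f(P),q)
print(arm.current_t())
```

```text
width 0.0458
lift width 0.0458 F [-0.35 -0.85 -1.68]
touch at -0.5 mm dF 9.7
t 40.45
col [357.10348308  80.52710998] (array([ 0.56495212, -0.0953802 ]), np.float64(52.98018824278126)) [ 0.56663008 -0.10338289]
pil [218.84696129 121.74555117] (array([ 0.53568219, -0.00059021]), 57.8, 61.6, 16.44) [0.53416992 0.00798289]
42.2917
```

View pics/afpil.png

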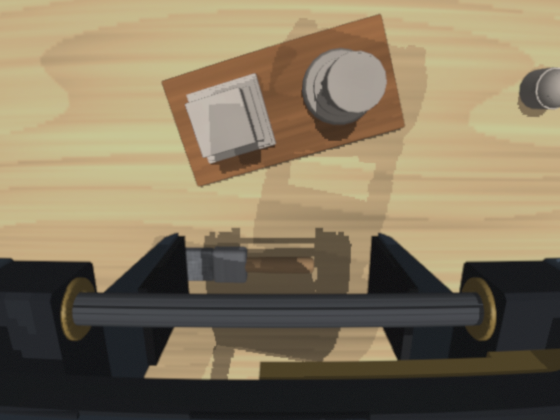

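The column top is at about (356,82), predicted (357,81). The pillar top is at about (220,122), predicted (219,122), and squared up. The numeric fits were again merged with the plinth tops, so I go by the direct view. Lintel next.

Run:
```python
from pp import *
pick((.5580,.3525),180.8,.004)
place(C,106.25,.116,hi=.27)
from look import *
c,im=look("aflin",(.47,-.05),.30)
s=project(c,[[*C,.14]])[0]; P=onplane(c,blob(white(im),s),.14); print(s,rect(P),C,arm.current_t())
```

```text
width 0.0457
lift width 0.0461 F [ 0.06 -0.28 -2.89]
touch at -0.5 mm dF 10.6
t 58.9333
[274.91228645 101.47332219] (array([ 0.5514328 , -0.04851899]), 50.6, 169.7, 16.59) [ 0.5504 -0.0477] 60.8417
```

View pics/aflin.png

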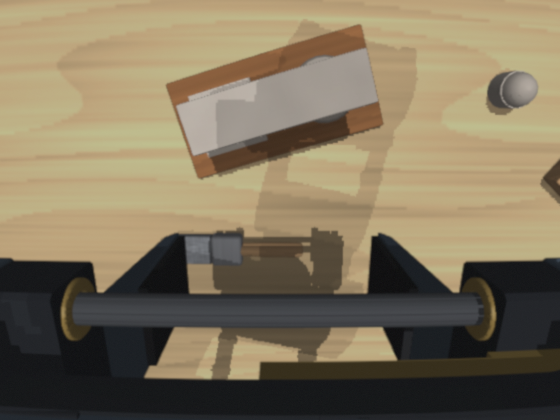

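The lintel lies along the board, centred near (275,102), within about 1.5 mm and 0.4° of target. Dome last.

Run:
```python
from pp import *
pick((.5702,-.3315),106.25,.004)
place(C,106.25,.144,hi=.29)
from look import *
c,im=look("afdome",(.47,-.05),.30)
print(project(c,[[*C,.17],[*C,.192]]))
for n in("scene","side"): cv2.imwrite(f"pics/{n}1.png",arm.snapshot(n)[:,:,::-1])
a=cv2.imread("pics/scene1.png")[120:360,120:400];b=im[0:240,140:420]
cv2.imwrite("pics/end.png",cv2.resize(np.hstack([a,b]),None,fx=1.42,fy=1.42))
print(arm.current_t())
```

```text
width 0.0436
lift width 0.0432 F [-0.79  0.24 -0.76]
touch at -0.5 mm dF 8.7
t 76.8833
[[274.61891598 100.85123926]
 [274.36678436 100.29283761]]
78.8917
```

View pics/end.png

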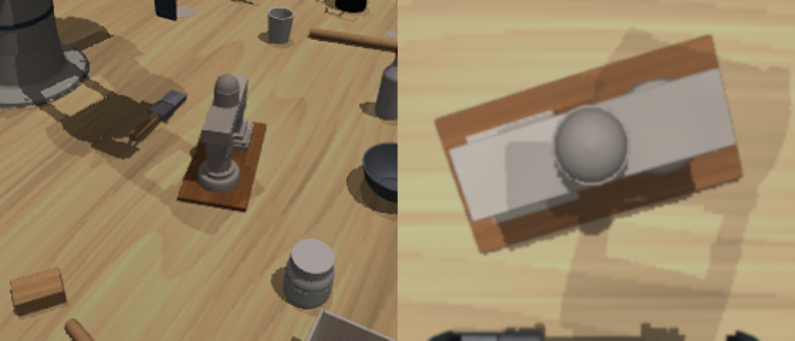

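The gateway is complete. The dome sits at about (276,103) against a predicted (274.5,100.5), so roughly 2 mm off. The brush, cup and offcut look undisturbed.

```bash
python3 -c "
from rig import arm
print(arm.current_force(),arm.current_width()); arm.sign_off()"
```

```text
[-0.00809511 -0.02996013  0.43963136] 0.09088095014227224
the job is handed in; nothing more can be done
```

The gateway is built and handed in at about 79 s of the 104 s allowed. I placed the column, pillar, lintel and dome in that order. Each was lowered in small steps until it touched (9–15 N) and then released.

**Last checks**
- **Lintel:** measured within about 1.5 mm of the board centre and 0.4° of its long side. This was before the dome went on; it looked unmoved afterwards.
- **Dome:** upright, about 2 mm from the middle of the lintel.
- **Column and pillar:** standing, and within about 2 mm of their predicted positions when checked by eye in the wrist pictures.
- **Bystanders:** the brush, cup and offcut look unmoved in the final scene picture; I did not measure them.
- **Robot:** gripper open and clear, with almost no force on the tool.

**What disagreed:** the automatic outlines of the column and pillar after placing merged with the white plinth tops. They read about 3–9 mm off and came out too large, so I discarded them and relied on the pictures. Touch heights 0.5–1 mm below nominal suggest each piece was seated.

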